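Make up two soap kits

TASK

Make up the two kits from the stock between the trays. The three-bay tray gets the flat soap bar in its big bay, the dropper bottle in the middle bay and the wooden stamp in the small end bay; the two-bay tray gets the pigment jar and the tall two-layer soap block, one in each bay, either way round. Everything sits upright (the bar flat) on the floor of its bay, and the balm tin and the roll of tape stay where they are.

Things in the scene. Friction and masses are not known exactly. Their poses are not given: they have to be found in the camera images.
- tray_three: low wooden tray, grey felt floors, THREE bays in a row, 244 x 90 mm, fixed, left or right of the stock. Origin under its centre on the table, x along the row, y across, z up. Walls 5 mm, rim 12 mm and bay floors 4 mm above the table. Inside, x by y: big bay 104 x 80 mm, centre x = -65 mm; middle bay 60 x 80, centre x = +22; small end bay 60 x 80, centre x = +87; all at y = 0.
- tray_two: low wooden tray, grey felt floors, TWO equal square bays, 167 x 86 mm, fixed, on the other side of the stock. Origin under its centre on the table, x along the pair, y across, z up. Walls 5 mm, rim 12 mm and bay floors 4 mm above the table. Bays 76 x 76 mm inside, centres at x = -40.5 and +40.5 mm, y = 0.
- soap_bar: flat cream soap bar, 54 mm (its x) by 80 mm (its y), 25 mm high, lying flat in the stock between the two trays; 0.1 kg. Origin at the centre of its underside, z up. Pinch it across its 54 mm (along its x).
- dropper: amber glass dropper bottle with a black rubber bulb, 97 mm high; the round body is 32 mm across up to about 60 mm, the bulb above it 20 mm across; 0.045 kg. Stands upright on the table in the stock between the two trays; origin at the centre of its underside, z up. The other dropper bottles, at the back of the table, are not part of the stock.
- stamp: turned wooden soap stamp, 64 mm high, foot 36 mm across, head (from 28 mm up) about 30 mm across; 0.05 kg. Stands upright on the table in the stock between the two trays; origin at the centre of its underside, z up.
- pigment_jar: round glass pigment jar with a wooden lid, 49 mm across, 70 mm high (lid from 58 mm up, 47 mm across); 0.09 kg. Stands upright on the table in the stock between the two trays; origin at the centre of its underside, z up. The other jars, at the back of the table, are not part of the stock.
- block_soap: tall two-layer soap block (white over orange) standing on end, 44 mm (its x) by 57 mm (its y), 73 mm high; 0.15 kg. Stands upright on the table in the stock between the two trays; origin at the centre of its underside, z up. Pinch it across its 44 mm (along its x).
- balm_tin: bystander: round flat metal balm tin, 74 mm across, 34 mm high, standing loose among the stock; it goes into no kit. Origin at the centre of its underside.
- tape_roll: bystander: roll of tape lying loose behind the stock, 100 mm across, 25 mm high; leave it. Origin at the centre of its underside.
There are look-alikes about, which are no part of the job. Leave any black or blue look-alike of the soap_bar alone.

How it is judged:
At the end, for the whole second after the job is handed in: Each of the five stands (bar lies) on the floor of its bay, anywhere it fits between the walls (underside under 8 mm above the table, tilt under 0.12 rad), released and at rest; jar and block in either bay of the two-bay tray; tin and tape within 25 mm of their start (x of soap_bar in the frame of tray_three between -0.081 and -0.049 m and y of soap_bar in the frame of tray_three between -0.018 and 0.018 m and z of soap_bar in the frame of tray_three between 0 and 0.008 m and x of dropper in the frame of tray_three between 0.004 and 0.04 m and y of dropper in the frame of tray_three between -0.028 and 0.028 m and z of dropper in the frame of tray_three between 0 and 0.008 m and x of stamp in the frame of tray_three between 0.069 and 0.105 m and y of stamp in the frame of tray_three between -0.028 and 0.028 m and z of stamp in the frame of tray_three between 0 and 0.008 m and (((x of pigment_jar in the frame of tray_two between -0.0605 and -0.0205 m and y of pigment_jar in the frame of tray_two between -0.02 and 0.02 m and z of pigment_jar in the frame of tray_two between 0 and 0.008 m) and (x of block_soap in the frame of tray_two between 0.0205 and 0.0605 m and y of block_soap in the frame of tray_two between -0.02 and 0.02 m and z of block_soap in the frame of tray_two between 0 and 0.008 m)) or ((x of block_soap in the frame of tray_two between -0.0605 and -0.0205 m and y of block_soap in the frame of tray_two between -0.02 and 0.02 m and z of block_soap in the frame of tray_two between 0 and 0.008 m) and (x of pigment_jar in the frame of tray_two between 0.0205 and 0.0605 m and y of pigment_jar in the frame of tray_two between -0.02 and 0.02 m and z of pigment_jar in the frame of tray_two between 0 and 0.008 m))) and angle between each of soap_bar, dropper, stamp, pigment_jar, block_soap's own z axis and vertical below 0.12 rad and linear speed of each of soap_bar, dropper, stamp, pigment_jar, block_soap below 0.02 m/s and distance of each of balm_tin, tape_roll from where it was at the start of the episode below 0.025 m); the robot touches nothing.
It fails at once if the balm tin is pushed more than 25 mm from its place (distance of balm_tin from where it was at the start of the episode above 0.025 m).
It fails at once if the roll of tape is pushed more than 25 mm from its place (distance of tape_roll from where it was at the start of the episode above 0.025 m).
It also fails if it takes over 125 s, if anything falls off the work surface, if the arm or the gripper's body presses on something with over 40 N, if the wrist force passes 120 N, or if a joint passes its speed limit or range.

ROBOT

A 6-joint arm with a two-finger parallel gripper is mounted at the origin on a cart in front of the work surface, level with it; the furniture and walls round the work are solid. World frame = base frame: x ahead of the robot, y to its left, z up, the work surface at z = 0. Lengths are in m, angles in rad, forces in N, time in s.
With the tool pointing down it reaches from about 0.375 to 0.9 m from the base axis. Payload 3.1 kg.
Tool frame: the origin (TCP) lies at the very end of the fingers, on their centre line; the grasp point (between the pads) lies 19 mm behind it; z points along the fingers, y is the line along which they close (so a half turn about z gives the same grasp; the last joint's range is limited). The gripper opens to 85 mm and grips with 20 to 120 N. Pads are 22 mm wide; open, the fingers measure 114 mm over their backs; the gripper's body (76 mm by 85 mm) begins 54 mm behind the grasp point. The pads swing forward as they close: fully open they stand 13 mm farther back than shut.
Start: joints at [-1.462, 0.527, 1.433, -0, 1.181, -0.178], TCP at [0.177, -0.599, 0.231] pointing down, gripper open.
Joint ranges: [-3.08, 3.08], [-0.75, 2.2], [0.22, 2.44], [-1.43, 4.57], [0, 2.65], [-2.85, 2.85]. Speed limits (rad/s): [2.79, 2.79, 3.14, 3.14, 3.14, 3.14].

INTERFACE

Orientations are given as a unit quaternion [x, y, z, w].
In Python, from station import sense, snapshot, camera_params, sign_off gives the robot as it stands.
- The arm moves only by the shell command python3 -m handwheel 'ROWS' [OPENING] [FORCE]. ROWS is JSON, a list that holds one entry, the list of rows, each a list of 4 numbers: the shift along the tool's x, y, z in units of 25 mm (1.0 is 25 mm), then the turn about the tool's z in units of 6 degrees (1.0 is 6 degrees). A call has 1 to 20 rows; each row shifts and turns the commanded pose from where the row before left it, along the tool's axes as they then stand; what a row does not reach is not made up. A row lasts 1/8 s, in which the tool goes at most 62.5 mm and 10.7 degrees, less where a joint would pass 70% of its speed; a pose out of reach is approached as far as the arm can. A call is refused whole if a number of a shift passes 1 or a number of a turn 1, either way. A call with a gripper value outside its range is refused whole. OPENING is the finger opening in mm, from 0 to 85.4, set as the call begins (- or left out, the last holds). The fingers move at their own pace and stop on an object; FORCE is the grip in N (left out, the last holds). Time passes only in rows, so rows that do not move let the fingers close. It gives the time, the measured TCP pose, the force, the opening and the grip force at its end, in the units of the state.
- sense(): the state, without advancing time (a new reading comes with each control period).
- snapshot(name): name is "scene" or "top" or "wrist"; returns (picture, depth): 400x640x3 uint8, red, green, blue; 400x640 float32, m along the optical axis (not along the pixel's ray), 0 where there is no reading.
- camera_params(name): a dict with "mtx" (3x3 intrinsics, pixels), "extrinsics" (4x4, takes a point from camera to world coordinates); the wrist camera has in their place "hand_eye" (4x4, takes a point from camera to tool coordinates, whose origin is the TCP and whose axes are the flange's). Camera axes: x right, y up, looking along -z (the intrinsics and any distortion apply to the point x, -y, -z); pixel columns grow to the right and rows downward; lengths in m; the calibration is good to about 2 mm. A picture is of the moment at which its call begins: read the wrist's pose just before it. camera_params takes no time and is no camera call.
- sign_off(): hands the job in; it is judged then, once.
The state is a dict: "t": time; "q": joint angles; "qd": joint speeds; "tau": joint torques, N m; "tcp_pos": TCP position; "tool_rot": TCP orientation; "force": force on the tool from outside, world axes, zero at the start; "ft_torque": the same for the moment, N m; "finger_gap": opening from 0.0 (shut) to 1.0 (fully open); "gripper_force": force on a finger pad.
Only numpy, scipy, OpenCV 4.12 (cv2) and the standard library are available. Lean on these libraries where they do the work, as an engineer would, in place of code of your own. Each camera call takes 0.05 s, during which the arm holds its last target. There are 200 camera calls.

## Working session

There is one attempt and no reset: what is moved stays moved. The work goes in short steps, Python scripts to look and compute and a shell command to move; the robot and the scene stay as the last step left them, time stands still between calls to the robot, and variables do not carry over. Pictures are saved under pics/ and viewed, at most 14 in all, crops included, and the job is handed in when it is done.

```bash
mkdir -p pics; ls; cat > h.py <<'E'
import numpy as np, cv2
from station import sense, snapshot, camera_params, sign_off
from scipy.spatial.transform import Rotation as R
def shot(name, tag):
    s=sense(); im,d=snapshot(name); p=camera_params(name)
    if 'extrinsics' in p: E=np.array(p['extrinsics'])
    else:
        T=np.eye(4); T[:3,:3]=R.from_quat(s['tool_rot']).as_matrix(); T[:3,3]=s['tcp_pos']; E=T@np.array(p['hand_eye'])
    K=np.array(p['mtx']); cv2.imwrite(f'pics/{tag}.png',im[:,:,::-1]); np.savez(f'pics/{tag}.npz',im=im,d=d,E=E,K=K)
    return im,d,E,K
def cloud(d,E,K):
    v,u=np.mgrid[:d.shape[0],:d.shape[1]]
    P=np.stack([(u-K[0,2])/K[0,0]*d,-(v-K[1,2])/K[1,1]*d,-d],-1)
    W=P@E[:3,:3].T+E[:3,3]; W[d==0]=np.nan; return W
E
python3 - <<'E'
from h import *
s=sense();print(s)
for n in('scene','top'):
    im,d,E,K=shot(n,n); print(n,np.round(E,3).tolist(),K.tolist(),camera_params(n).keys(),(d>0).mean())
print(camera_params('wrist'))
E
```

```text
pics
{'t': 0.0, 'q': array([-1.46149096e+00,  5.28493973e-01,  1.43390492e+00, -2.78755549e-06,
        1.18138039e+00, -1.78523641e-01]), 'qd': array([ 1.14563623e-03,  2.19829940e-04, -1.04894796e-03,  8.22889543e-04,
       -6.06882537e-04,  2.32019157e-05]), 'tau': array([-9.24420237e-04, -4.42359102e+01, -1.78027207e+01, -4.00850140e-04,
        8.36447318e-03, -2.64303779e-07]), 'tcp_pos': array([ 0.17735379, -0.59856466,  0.2303157 ]), 'tool_rot': array([ 9.89661501e-01,  1.43418680e-01,  3.65430278e-05, -1.09270399e-03]), 'force': array([ 0.48821949, -1.00564711,  0.59017402]), 'ft_torque': array([ 0.01477218,  0.08591155, -0.03001164]), 'gripper_force': 0.0, 'finger_gap': 0.9998569635404795}
scene [[-0.8, 0.429, -0.419, 0.071], [-0.6, -0.559, 0.573, 0.686], [0.012, 0.709, 0.705, 0.861], [0.0, 0.0, 0.0, 1.0]] [[472.16717690787215, 0.0, 320.3409117944472], [0.0, 472.16717690787215, 204.84140611411686], [0.0, 0.0, 1.0]] dict_keys(['mtx', 'extrinsics']) 0.99605078125
top [[-0.008, 0.998, -0.07, 0.482], [-1.0, -0.009, -0.008, -0.009], [-0.008, 0.07, 0.998, 1.155], [0.0, 0.0, 0.0, 1.0]] [[479.4098420218326, 0.0, 316.84374697775047], [0.0, 479.4098420218326, 204.6356730737708], [0.0, 0.0, 1.0]] dict_keys(['mtx', 'extrinsics']) 0.9958046875
{'mtx': array([[294.87507031,   0.        , 313.82114601],
       [  0.        , 294.87507031, 199.98617104],
       [  0.        ,   0.        ,   1.        ]]), 'hand_eye': array([[-2.39499548e-05,  9.56155523e-01,  2.92859376e-01,
         7.54177948e-02],
       [ 9.99999901e-01,  1.52757874e-04, -4.16958932e-04,
        -2.12395128e-04],
       [-4.43414161e-04,  2.92859338e-01, -9.56155433e-01,
        -1.42115667e-01],
       [ 0.00000000e+00,  0.00000000e+00,  0.00000000e+00,
         1.00000000e+00]])}
```

View pics/top.png

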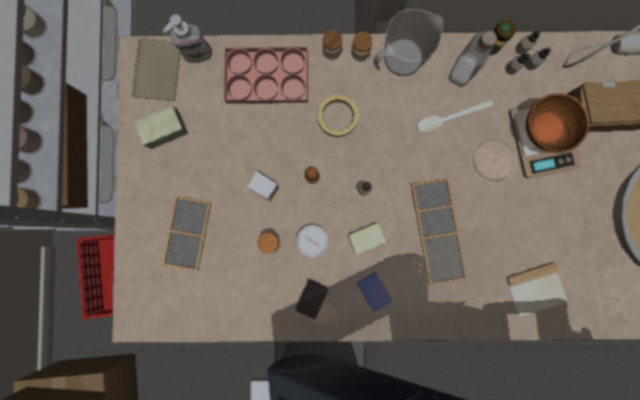

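View pics/scene.png

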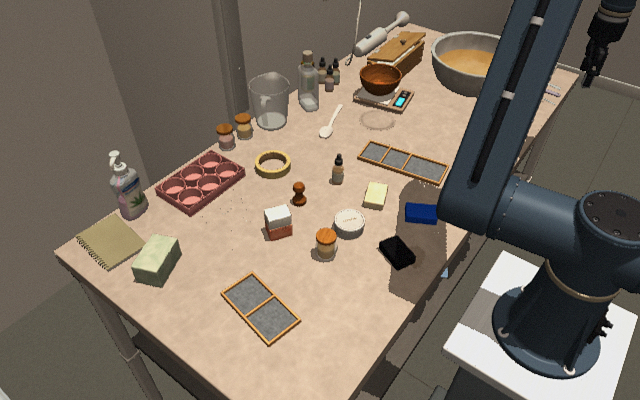

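The top view shows the two-bay tray at (188,233) and the three-bay tray at (438,231). Stock: block (262,185), stamp (312,174), dropper (364,187), cream bar (367,238), jar (268,243). Bystanders: tin (313,240) and tape (338,115).

Soap-bar candidates are cream (367,238), black (312,298), blue (375,292) and a green slab at (160,127). The cream one fits because of its colour and its place between the trays. Jars at (332,42)/(362,44) and droppers at (530,45) are at the back, so they aren't stock.

```bash
cat > m.py <<'E'
from h import *
def load(t):
    f=np.load(f'pics/{t}.npz'); return f['im'],f['d'],cloud(f['d'],f['E'],f['K'])
def report(t,box=(0.25,0.75,-0.45,0.5),th=0.008):
    im,d,W=load(t)
    x0,x1,y0,y1=box
    inb=(W[...,0]>x0)&(W[...,0]<x1)&(W[...,1]>y0)&(W[...,1]<y1)
    tab=inb&(abs(W[...,2])<0.012); z0=np.median(W[tab][:,2]); print(t,'table z',round(z0,4))
    m=(inb&(W[...,2]>z0+th)&(W[...,2]<0.2)).astype(np.uint8)
    n,l,st,c=cv2.connectedComponentsWithStats(m,connectivity=4)
    for i in range(1,n):
        if st[i,4]<60: continue
        P=W[l==i]; top=np.percentile(P[:,2],95); Q=P[P[:,2]>top-0.006]
        (cx,cy),(w,h),a=cv2.minAreaRect((Q[:,:2]*1000).astype(np.float32))
        print('px',c[i].round(),st[i,4],'zmax',round(top-z0,4),'topmean',Q.mean(0).round(4)[:2],'rect',round(cx,1),round(cy,1),round(w,1),round(h,1),round(a,1),'rgb',im[l==i].mean(0).round())
E
python3 - <<'E'
from m import *
report('top'); report('scene')
im=load('top')[0]; c=cv2.resize(im[140:320,150:480],(792,432),interpolation=cv2.INTER_CUBIC); cv2.imwrite('pics/crop.png',c[:,:,::-1])
E
```

```text
top table z 0.0011
px [158. 134.] 848 zmax 0.0612 topmean [0.733  0.3763] rect 740.6 367.5 48.8 102.2 18.6 rgb [126. 128. 109.]
px [337. 131.] 198 zmax 0.0272 topmean [ 0.7392 -0.05  ] rect 739.4 -50.9 79.0 20.5 89.6 rgb [142. 132.  96.]
px [311. 175.] 189 zmax 0.0643 topmean [0.6328 0.0126] rect 632.4 11.9 25.7 24.5 45.1 rgb [97. 66. 44.]
px [262. 186.] 518 zmax 0.0748 topmean [0.6048 0.1262] rect 605.0 125.8 56.5 42.0 59.3 rgb [154. 155. 157.]
px [427. 228.] 436 zmax 0.0148 topmean [ 0.5037 -0.2606] rect 497.9 -287.5 243.9 89.9 8.7 rgb [130. 109.  85.]
px [364. 188.] 163 zmax 0.0952 topmean [ 0.599 -0.112] rect 599.2 -112.3 9.4 8.7 88.8 rgb [78. 70. 60.]
px [455. 232.] 302 zmax 0.0146 topmean [ 0.4956 -0.3268] rect 497.4 -311.3 234.4 46.7 9.2 rgb [129. 110.  86.]
px [186. 233.] 509 zmax 0.0154 topmean [0.4974 0.3132] rect 497.7 313.7 87.6 166.4 79.4 rgb [136. 116.  89.]
px [367. 238.] 748 zmax 0.0278 topmean [ 0.4811 -0.1162] rect 481.4 -116.9 51.8 78.3 22.1 rgb [162. 163. 141.]
px [312. 241.] 795 zmax 0.0365 topmean [0.477  0.0126] rect 477.2 13.1 72.3 72.1 89.4 rgb [162. 164. 168
[... 938 characters left out ...]
-0.1307] rect 357.3 -131.2 76.1 53.4 30.9 rgb [13. 38. 93.]
px [278. 221.] 782 zmax 0.073 topmean [0.6044 0.1271] rect 604.8 125.6 56.0 44.7 59.7 rgb [163. 143. 128.]
px [349. 222.] 732 zmax 0.0353 topmean [0.4771 0.0119] rect 477.4 10.2 74.3 75.4 53.7 rgb [195. 185. 167.]
px [326. 243.] 610 zmax 0.0711 topmean [0.4734 0.1134] rect 475.5 112.3 45.7 46.6 64.2 rgb [154. 107.  61.]
px [397. 251.] 741 zmax 0.027 topmean [0.3403 0.0154] rect 341.3 14.0 53.4 80.3 64.0 rgb [15. 14. 14.]
px [159. 263.] 1249 zmax 0.06 topmean [0.7322 0.3779] rect 727.0 368.7 109.9 45.7 90.0 rgb [136. 135. 108.]
px [260. 307.] 668 zmax 0.014 topmean [0.4943 0.3154] rect 498.3 312.8 87.3 169.1 79.3 rgb [206. 155.  94.]
```

View pics/crop.png

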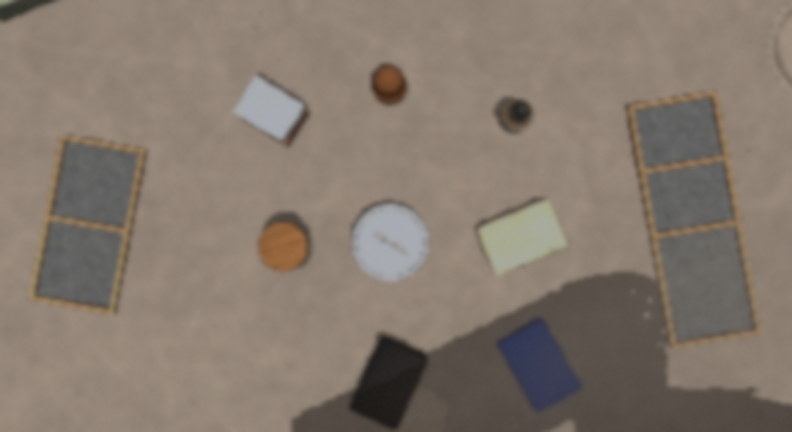

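The crop confirms it: the cream bar is at crop (522,237), and black and blue are the decoys. Top and scene agree within about 1 mm on positions and heights, so I start with the bar. It has to be turned so its 80 mm side runs along the tray's row.

```bash
cat > go.py <<'E'
import sys
from h import *
# go.py x y z [phi]: units from the measured pose; phi = world angle of tool x (deg)
x,y,z=map(float,sys.argv[1:4]); s=sense(); M=R.from_quat(s['tool_rot']).as_matrix()
ph=np.degrees(np.arctan2(M[1,0],M[0,0])); d=np.array([x,y,z])-s['tcp_pos']
t=float(sys.argv[4]) if len(sys.argv)>4 else ph
turn=(ph-t+180)%360-180
c,n=np.cos(np.radians(t)),np.sin(np.radians(t))
print('t',round(s['t'],2),'tcp',s['tcp_pos'].round(4),'phi',round(ph,2),'tilt',np.round(M[:2,2],4),'q6',round(s['q'][5],2),'gap',round(s['finger_gap']*85.4,1),'gf',round(s['gripper_force'],1),'F',s['force'].round(1))
print('turn units',round(turn/6,2),'| after turn: xyz units',round((d[0]*c+d[1]*n)/.025,2),round((d[0]*n-d[1]*c)/.025,2),round(-d[2]/.025,2))
E
python3 -m handwheel '[[[0,0,0,1],[0,0,0,1],[0,0,0,1],[0,0,0,1],[0,0,0,1],[0,0,0,1],[0,0,0,1],[0,0,0,1],[0,0,0,1],[0,0,0,1],[0,0,0,1],[0,0,0,1],[0,0,0,1],[0,0,0,1],[0,0,0,0.1],[0,0,0,0],[0,0,0,0]]]' 85 40
python3 go.py 0.4813 -0.1168 0.13 -68
```

```text
t: 2.22
tcp_pos: [0.1774, -0.5992, 0.2312]
tool_rot: [0.829, -0.56, -0.0, -0.0]
force: [0.1, 0.0, 0.2]
finger_gap: 0.996
gripper_force: 0.0
t 2.23 tcp [ 0.1774 -0.5992  0.2312] phi -68.06 tilt [-0.      0.0003] q6 1.3 gap 85.0 gf 0.0 F [0.1 0.  0.2]
turn units -0.01 | after turn: xyz units -13.34 -18.5 4.05
```

```bash
python3 -m handwheel '[[[-0.7,-0.97,0.21,0],[-0.7,-0.97,0.21,0],[-0.7,-0.97,0.21,0],[-0.7,-0.97,0.21,0],[-0.7,-0.97,0.21,0],[-0.7,-0.97,0.21,0],[-0.7,-0.97,0.21,0],[-0.7,-0.97,0.21,0],[-0.7,-0.97,0.21,0],[-0.7,-0.97,0.21,0],[-0.7,-0.97,0.21,0],[-0.7,-0.97,0.21,0],[-0.7,-0.97,0.21,0],[-0.7,-0.97,0.21,0],[-0.7,-0.97,0.21,0],[-0.7,-0.97,0.21,0],[-0.7,-0.97,0.21,0],[-0.7,-0.97,0.21,0],[-0.7,-0.97,0.21,0],[0,0,0,0]]]' 
python3 -m handwheel '[[[0,0,0,0],[0,0,0,0]]]'
python3 go.py 0.4813 -0.1168 0.004 -68
python3 - <<'E'
from m import *
shot('wrist','w1'); report('w1',(0.3,0.75,-0.4,0.2))
E
```

```text
t: 4.72
tcp_pos: [0.4816, -0.1176, 0.1314]
tool_rot: [0.83, -0.558, -0.0, -0.0]
force: [-0.6, 0.0, 1.1]
finger_gap: 0.992
gripper_force: 0.0
t: 4.97
tcp_pos: [0.4807, -0.1198, 0.1318]
tool_rot: [0.828, -0.56, 0.0, 0.0]
force: [-0.7, -0.7, -0.0]
finger_gap: 0.991
gripper_force: 0.0
t 4.97 tcp [ 0.4807 -0.1198  0.1318] phi -68.17 tilt [ 0.0002 -0.0003] q6 2.29 gap 84.6 gf 0.0 F [-0.7 -0.7 -0. ]
turn units -0.03 | after turn: xyz units -0.1 -0.07 5.11
w1 table z -0.0006
px [381.  39.] 3452 zmax 0.013 topmean [ 0.4785 -0.2591] rect 497.8 -276.9 243.5 63.1 9.0 rgb [171. 130.  89.]
px [ 14. 151.] 2141 zmax 0.0251 topmean [ 0.7369 -0.0582] rect 737.4 -55.4 17.5 72.8 4.4 rgb [116. 100.  67.]
px [166. 157.] 2619 zmax 0.0949 topmean [ 0.5999 -0.1155] rect 600.7 -114.7 11.2 11.4 21.2 rgb [91. 78. 65.]
px [312. 194.] 4994 zmax 0.0257 topmean [ 0.4842 -0.1214] rect 483.1 -118.8 52.3 79.9 21.7 rgb [170. 158. 129.]
px [456. 280.] 12040 zmax 0.1996 topmean [ 0.4303 -0.1452] rect 432.1 -140.7 40.4 27.3 20.4 rgb [30. 43. 78.]
px [105. 267.] 2341 zmax 0.0623 topmean [0.6333 0.0078] rect 634.1 9.8 26.6 27.0 63.7 rgb [94. 59. 38.]
px [161. 317.] 7392 zmax 0.1999 topmean [ 0.5361 -0.1027] rect 533.2 -100.0 37.7 27.0 23.4 rgb [33. 29. 27.]
px [268. 311.] 4434 zmax 0.0341 topmean [0.4806 0.0063] rect 480.5 7.5 74.3 69.3 35.1 rgb [109. 101.  91.]
px [380. 335.] 1611 zmax 0.0252 topmean [ 0.3593 -0.0049] rect 359.9 -3.6 43.0 48.0 81.1 rgb [26. 23. 21.]
```

View pics/w1.png

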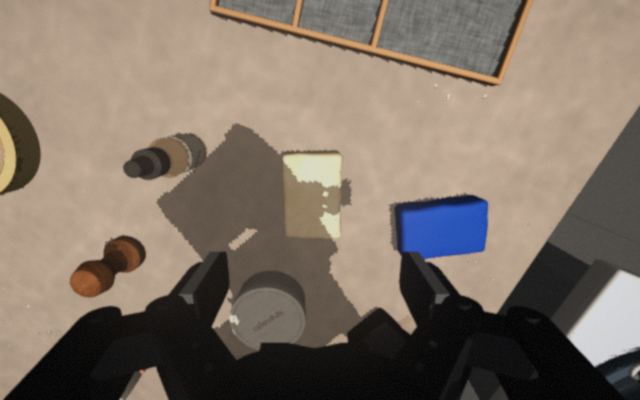

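The wrist view shows the cream bar at (312,194), 25.7 mm high and within about 2 mm of the other views. Blue is at (442,225). Descending and gripping the bar.

```bash
python3 -m handwheel '[[[-0.02,-0.05,1,0],[0,0,1,0],[0,0,1,0],[0,0,1,0],[0,0,1,0],[0,0,0.05,0],[0,0,0,0]]]' 
python3 go.py 0.482 -0.118 0.005 -68
python3 -m handwheel '[[[0,0,0,0],[0,0,0,0],[0,0,0,0],[0,0,0,0],[0,0,0,0],[0,0,0,0],[0,0,0,0],[0,0,0,0]]]' 40 40
python3 go.py 0.482 -0.118 0.005 -68
```

```text
t: 5.9
tcp_pos: [0.4821, -0.1186, 0.0058]
tool_rot: [0.828, -0.56, 0.0, -0.0]
force: [0.4, -0.0, -0.1]
finger_gap: 0.998
gripper_force: 0.0
t 5.9 tcp [ 0.4821 -0.1186  0.0058] phi -68.15 tilt [ 0.0005 -0.0003] q6 2.29 gap 85.2 gf 0.0 F [ 0.4 -0.  -0.1]
turn units -0.02 | after turn: xyz units -0.02 -0.0 0.03
t: 6.9
tcp_pos: [0.4825, -0.1183, 0.0064]
tool_rot: [0.829, -0.56, 0.001, -0.0]
force: [0.3, -0.3, 5.6]
finger_gap: 0.61
gripper_force: 42.5
t 6.9 tcp [ 0.4825 -0.1183  0.0064] phi -68.1 tilt [ 0.0016 -0.0009] q6 2.29 gap 52.1 gf 42.5 F [ 0.3 -0.3  5.6]
turn units -0.02 | after turn: xyz units -0.02 0.01 0.06
```

```bash
python3 -m handwheel '[[[0,0,-1,0],[0,0,-1,0],[0,0,-1,0],[0,0,0,-1],[0,0,0,-1],[0,0,0,-1],[0,0,0,-1],[0,0,0,-1],[0,0,0,-1],[0,0,0,-1],[0,0,0,-1],[0,0,0,-1],[0,0,0,-1],[0,0,0,-1],[0,0,0,-1],[0,0,0,-0.8],[0,0,0,0],[0,0,0,0]]]' 
python3 go.py 0.4337 -0.298 0.08 8.8
```

```text
t: 9.15
tcp_pos: [0.4819, -0.1179, 0.0804]
tool_rot: [0.997, 0.075, 0.0, 0.0]
force: [0.1, -0.2, -1.1]
finger_gap: 0.618
gripper_force: 42.8
t 9.15 tcp [ 0.4819 -0.1179  0.0804] phi 8.63 tilt [ 0.0001 -0.    ] q6 0.95 gap 52.8 gf 42.8 F [ 0.1 -0.2 -1.1]
turn units -0.03 | after turn: xyz units -3.01 6.82 0.02
```

```bash
python3 -m handwheel '[[[-0.43,0.97,0,0],[-0.43,0.97,0,0],[-0.43,0.97,0,0],[-0.43,0.97,0,0],[-0.43,0.97,0,0],[-0.43,0.97,0,0],[-0.43,1,0,0],[0,0,0,0],[0,0,0,0]]]' 
python3 go.py 0.4337 -0.298 0.0145 8.8
python3 - <<'E'
from m import *
shot('top','t2'); report('t2',(0.35,0.7,-0.4,-0.2))
E
```

```text
t: 10.28
tcp_pos: [0.433, -0.2971, 0.0802]
tool_rot: [0.997, 0.075, -0.0, -0.001]
force: [-0.4, 1.0, -1.2]
finger_gap: 0.618
gripper_force: 42.8
t 10.28 tcp [ 0.433  -0.2971  0.0802] phi 8.65 tilt [-0.0008  0.0012] q6 0.6 gap 52.8 gf 42.8 F [-0.4  1.  -1.2]
turn units -0.02 | after turn: xyz units 0.02 0.04 2.63
t2 table z 0.0016
px [441. 233.] 799 zmax 0.1841 topmean [ 0.4316 -0.2472] rect 434.6 -245.7 34.9 16.1 76.3 rgb [109.  95.  78.]
px [415. 202.] 60 zmax 0.0138 topmean [ 0.5659 -0.235 ] rect 568.0 -236.8 56.1 10.6 9.5 rgb [122. 100.  75.]
```

```bash
python3 -m handwheel '[[[0,0.04,0.7,0],[0,0,0.7,0],[0,0,0.7,0],[0,0,0.5,0],[0,0,0.03,0],[0,0,0,0]]]' 
python3 -m handwheel '[[[0,0,0,0],[0,0,0,0],[0,0,0,0]]]' 64
python3 go.py 0.4337 -0.298 0.0145 8.8
python3 -m handwheel '[[[0,0,-0.7,0],[0,0,-1,0],[0,0,-1,0],[0,0,-1,0],[0,0,-1,0],[0,0,0,0]]]'
python3 go.py 0.6325 0.0115 0.13 8.8
python3 - <<'E'
from m import *
shot('top','t3'); report('t3',(0.35,0.7,-0.4,-0.2)); shot('scene','s3'); report('s3',(0.35,0.7,-0.4,0.1))
E
```

```text
t: 11.08
tcp_pos: [0.4337, -0.2988, 0.0149]
tool_rot: [0.997, 0.076, 0.0, 0.0]
force: [0.9, -0.2, -1.4]
finger_gap: 0.618
gripper_force: 42.8
t: 11.45
tcp_pos: [0.4336, -0.2991, 0.015]
tool_rot: [0.997, 0.076, 0.0, 0.0]
force: [0.2, -0.8, 0.4]
finger_gap: 0.743
gripper_force: 0.0
t 11.45 tcp [ 0.4336 -0.2991  0.015 ] phi 8.68 tilt [ 0.0005 -0.0006] q6 0.6 gap 63.4 gf 0.0 F [ 0.2 -0.8  0.4]
turn units -0.02 | after turn: xyz units 0.01 -0.05 0.02
t: 12.2
tcp_pos: [0.4346, -0.3, 0.1348]
tool_rot: [0.997, 0.076, 0.002, 0.002]
force: [-0.3, -0.6, -0.4]
finger_gap: 0.75
gripper_force: 0.0
t 12.2 tcp [ 0.4346 -0.3     0.1348] phi 8.7 tilt [ 0.004  -0.0042] q6 0.6 gap 64.1 gf 0.0 F [-0.3 -0.6 -0.4]
turn units -0.02 | after turn: xyz units 9.73 -11.1 0.19
t3 table z 0.0015
px [437. 205.] 201 zmax 0.0136 topmean [ 0.5598 -0.2864] rect 560.0 -278.4 96.4 91.2 8.1 rgb [126. 104.  80.]
px [440. 234.] 186 zmax 0.0145 topmean [ 0.4905 -0.2932] rect 490.1 -289.6 115.0 68.6 80.5 rgb [100.  83.  66.]
px [441. 252.] 479 zmax 0.1908 topmean [ 0.4313 -0.2483] rect 430.5 -244.6 20.7 31.6 30.3 rgb [118. 11
[... 302 characters left out ...]
rect 436.8 -295.9 74.6 56.4 13.2 rgb [179. 154. 113.]
px [338. 170.] 275 zmax 0.0905 topmean [ 0.5986 -0.1109] rect 598.7 -111.6 8.5 12.6 13.2 rgb [113.  95.  74.]
px [418. 176.] 71 zmax 0.0139 topmean [ 0.4313 -0.257 ] rect 430.5 -258.1 94.7 15.1 5.2 rgb [152. 113.  72.]
px [299. 193.] 238 zmax 0.0623 topmean [0.6319 0.0135] rect 631.8 12.6 25.0 27.3 49.3 rgb [118.  70.  33.]
px [414. 210.] 342 zmax 0.0271 topmean [ 0.3707 -0.1258] rect 364.8 -127.2 57.9 55.0 29.4 rgb [ 22.  63. 144.]
px [349. 222.] 728 zmax 0.0353 topmean [0.4771 0.0123] rect 477.2 11.1 73.1 74.3 55.0 rgb [131. 119. 105.]
px [389. 244.] 250 zmax 0.0267 topmean [0.3642 0.0092] rect 358.1 6.7 51.0 42.2 63.3 rgb [24. 21. 20.]
```

The bar is on the floor (top 29 mm) at the bay centre. Next is the stamp.

```bash
python3 -m handwheel '[[[0.85,-0.97,0,0],[0.85,-0.97,0,0],[0.85,-0.97,0,0],[0.85,-0.97,0,0],[0.85,-0.97,0,0],[0.85,-0.97,0,0],[0.85,-0.97,0,0],[0.85,-0.97,0,0],[0.85,-0.97,0,0],[0.85,-0.97,0,0],[0.85,-0.97,0,0],[0.4,-0.4,0,0],[0,0,0,0],[0,0,0,0],[0,0,0,0]]]' 75
python3 go.py 0.633 0.0118 0.032 8.8
```

```text
t: 14.18
tcp_pos: [0.632, 0.0104, 0.132]
tool_rot: [0.997, 0.075, -0.0, 0.0]
force: [0.8, 0.2, -0.5]
finger_gap: 0.876
gripper_force: 0.0
t 14.18 tcp [0.632  0.0104 0.132 ] phi 8.61 tilt [-0.0008 -0.0001] q6 1.26 gap 74.8 gf 0.0 F [ 0.8  0.2 -0.5]
turn units -0.03 | after turn: xyz units 0.05 -0.05 4.0
```

```bash
python3 - <<'E'
from m import *
shot('wrist','w2'); report('w2',(0.5,0.75,-0.2,0.2))
E
```

```text
w2 table z -0.0007
px [408.  80.] 1624 zmax 0.0257 topmean [ 0.7403 -0.0503] rect 740.1 -51.6 78.7 19.7 89.9 rgb [200. 181. 128.]
px [168. 214.] 6474 zmax 0.0726 topmean [0.6091 0.1243] rect 607.0 124.9 57.0 43.6 57.7 rgb [151. 142. 133.]
px [314. 198.] 1669 zmax 0.0631 topmean [0.6364 0.0116] rect 635.6 11.4 26.3 26.4 52.0 rgb [80. 54. 38.]
px [452. 261.] 2509 zmax 0.0943 topmean [ 0.6029 -0.1119] rect 601.9 -113.2 11.5 11.2 68.4 rgb [81. 70. 58.]
px [170. 316.] 7791 zmax 0.1992 topmean [0.6274 0.0662] rect 626.9 60.1 27.5 41.9 12.2 rgb [27. 25. 24.]
px [457. 316.] 7786 zmax 0.1992 topmean [ 0.6441 -0.0434] rect 641.5 -37.0 27.8 42.4 4.8 rgb [28. 25. 24.]
px [295. 315.] 1409 zmax 0.0343 topmean [0.5079 0.0112] rect 508.5 10.9 61.2 16.9 90.0 rgb [132. 127. 117.]
```

```bash
python3 -m handwheel '[[[0.08,-0.05,1,0],[0,0,1,0],[0,0,1,0],[0,0,1,0],[0,0,0.28,0],[0,0,0,0],[0,0,0,0]]]' 
python3 -m handwheel '[[[0,0,0,0],[0,0,0,0],[0,0,0,0],[0,0,0,0],[0,0,0,0],[0,0,0,0],[0,0,0,0]]]' 15 30
python3 go.py 0.634 0.0118 0.025 8.8
python3 -m handwheel '[[[0,0,-1,0],[0,0,-1,0],[0,0,-1,0],[0,0,0,0],[0,0,0,0]]]'
python3 go.py 0.584 -0.2755 0.1 8.8
```

```text
t: 15.1
tcp_pos: [0.6353, 0.0127, 0.0262]
tool_rot: [0.997, 0.076, 0.001, 0.0]
force: [-1.0, -0.2, -0.4]
finger_gap: 0.88
gripper_force: 0.0
t: 15.98
tcp_pos: [0.635, 0.0129, 0.0257]
tool_rot: [0.997, 0.076, 0.001, 0.0]
force: [-0.1, -0.1, 5.9]
finger_gap: 0.332
gripper_force: 29.5
t 15.97 tcp [0.635  0.0129 0.0257] phi 8.69 tilt [ 0.0012 -0.0002] q6 1.26 gap 28.3 gf 29.5 F [-0.1 -0.1  5.9]
turn units -0.02 | after turn: xyz units -0.04 0.04 0.03
t: 16.6
tcp_pos: [0.6335, 0.0132, 0.0988]
tool_rot: [0.997, 0.076, -0.001, -0.0]
force: [-0.8, 0.5, -0.5]
finger_gap: 0.334
gripper_force: 29.7
t 16.6 tcp [0.6335 0.0132 0.0988] phi 8.69 tilt [-0.0022  0.0003] q6 1.26 gap 28.5 gf 29.7 F [-0.8  0.5 -0.5]
turn units -0.02 | after turn: xyz units -3.72 11.11 -0.05
```

The straight path crosses the dropper, so I lift higher first.

```bash
python3 -m handwheel '[[[0,0,-1,0],[0,0,-1,0],[0,0,-1,0],[-0.33,0.99,0,0],[-0.33,0.99,0,0],[-0.33,0.99,0,0],[-0.33,0.99,0,0],[-0.33,0.99,0,0],[-0.33,0.99,0,0],[-0.33,0.99,0,0],[-0.33,0.99,0,0],[-0.33,0.99,0,0],[-0.33,0.99,0,0],[-0.33,0.99,0,0],[-0.1,0.2,0,0],[0,0,0,0],[0,0,0,0],[0,0,0,0]]]'
python3 go.py 0.584 -0.2755 0.0305 8.8
python3 - <<'E'
from m import *
shot('wrist','w3'); report('w3',(0.5,0.75,-0.4,-0.1)); 
E
```

```text
t: 18.85
tcp_pos: [0.5843, -0.2741, 0.175]
tool_rot: [0.997, 0.076, -0.0, -0.0]
force: [-0.2, -0.0, -1.9]
finger_gap: 0.329
gripper_force: 29.7
t 18.85 tcp [ 0.5843 -0.2741  0.175 ] phi 8.76 tilt [-0.0002  0.0003] q6 0.81 gap 28.1 gf 29.7 F [-0.2 -0.  -1.9]
turn units -0.01 | after turn: xyz units -0.02 0.06 5.78
w3 table z -0.0006
px [143. 148.] 2070 zmax 0.0945 topmean [ 0.6023 -0.1157] rect 601.8 -114.4 11.0 11.2 50.8 rgb [86. 73. 60.]
px [316. 225.] 5052 zmax 0.199 topmean [ 0.595  -0.2718] rect 594.7 -272.1 10.7 55.4 7.5 rgb [94. 72. 53.]
```

View pics/w3.png

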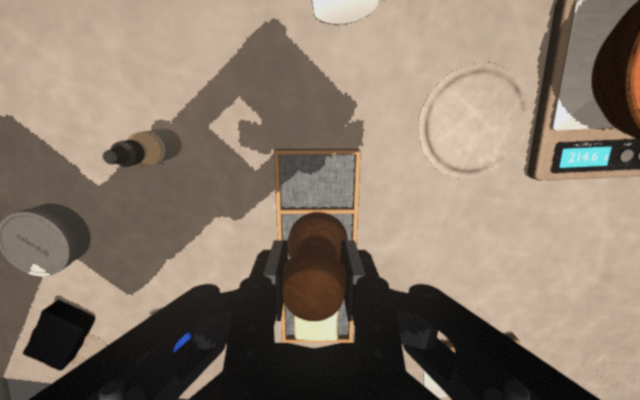

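The stamp is held upright and lined up with the tray row, with the small bay at (317,180). I lower and release it.

```bash
python3 -m handwheel '[[[-0.02,0.06,1,0],[0,0,1,0],[0,0,1,0],[0,0,1,0],[0,0,1,0],[0,0,0.5,0],[0,0,0.24,0],[0,0,0,0],[0,0,0,0]]]'
python3 go.py 0.584 -0.2755 0.0305 8.8
python3 -m handwheel '[[[0,0,0,0],[0,0,0,0],[0,0,0,0]]]' 50
python3 -m handwheel '[[[0,0,-0.5,0],[0,0,-1,0],[0,0,-1,0],[0,0,-1,0],[0,0,-1,0],[0,0,0,0]]]'
python3 go.py 0.601 -0.1128 0.15 8.8
```

```text
t: 20.02
tcp_pos: [0.5845, -0.2771, 0.0326]
tool_rot: [0.997, 0.076, 0.001, 0.001]
force: [0.4, 0.6, 0.3]
finger_gap: 0.331
gripper_force: 29.7
t 20.02 tcp [ 0.5845 -0.2771  0.0326] phi 8.69 tilt [ 0.0016 -0.0011] q6 0.8 gap 28.3 gf 29.7 F [0.4 0.6 0.3]
turn units -0.02 | after turn: xyz units -0.01 -0.07 0.08
t: 20.4
tcp_pos: [0.584, -0.2768, 0.0319]
tool_rot: [0.997, 0.076, 0.0, 0.0]
force: [-0.6, 0.6, 0.2]
finger_gap: 0.584
gripper_force: 0.0
t: 21.15
tcp_pos: [0.5854, -0.2777, 0.1471]
tool_rot: [0.997, 0.076, 0.002, 0.002]
force: [-0.2, -0.2, -0.4]
finger_gap: 0.585
gripper_force: 0.0
t 21.15 tcp [ 0.5854 -0.2777  0.1471] phi 8.69 tilt [ 0.0051 -0.0036] q6 0.8 gap 49.9 gf 0.0 F [-0.2 -0.2 -0.4]
turn units -0.02 | after turn: xyz units 1.63 -6.42 -0.12
```

```bash
python3 -m handwheel '[[[0.23,-0.92,0,0],[0.23,-0.92,0,0],[0.23,-0.92,0,0],[0.23,-0.92,0,0],[0.23,-0.92,0,0],[0.23,-0.92,0,0],[0.23,-0.92,0,0],[0,0,0,0],[0,0,0,0],[0,0,0,0]]]' 70
python3 go.py 0.6005 -0.113 0.032 8.8
python3 - <<'E'
from m import *
shot('wrist','w4'); report('w4',(0.5,0.75,-0.4,0.05)); shot('top','t4'); report('t4',(0.35,0.7,-0.4,-0.2))
E
```

```text
t: 22.4
tcp_pos: [0.5994, -0.1124, 0.1441]
tool_rot: [0.997, 0.075, 0.0, 0.0]
force: [0.0, -0.8, 0.7]
finger_gap: 0.822
gripper_force: 0.0
t 22.4 tcp [ 0.5994 -0.1124  0.1441] phi 8.63 tilt [ 0.0003 -0.0004] q6 1.05 gap 70.2 gf 0.0 F [ 0.  -0.8  0.7]
turn units -0.03 | after turn: xyz units 0.04 0.03 4.48
w4 table z -0.0006
px [271.  16.] 1767 zmax 0.0255 topmean [ 0.7392 -0.0559] rect 738.9 -55.5 17.6 73.0 5.3 rgb [188. 169. 119.]
px [527.  62.] 64 zmax 0.0099 topmean [ 0.7403 -0.2771] rect 740.2 -277.2 2.9 22.7 13.5 rgb [210. 196. 180.]
px [316. 199.] 1513 zmax 0.095 topmean [ 0.6028 -0.1136] rect 601.7 -113.8 11.4 10.6 9.7 rgb [90. 76. 63.]
px [452. 256.] 6906 zmax 0.1983 topmean [ 0.6178 -0.157 ] rect 617.5 -159.6 7.8 32.1 5.2 rgb [86. 63. 45.]
px [204. 278.] 4137 zmax 0.1989 topmean [ 0.6037 -0.0651] rect 603.1 -64.3 6.1 24.9 29.4 rgb [58. 52. 47.]
px [141. 298.] 89 zmax 0.2004 topmean [ 0.603 -0.051] rect 602.8 -50.1 1.5 9.5 13.6 rgb [55. 49. 44.]
t4 table z 0.0016
px [448. 212.] 288 zmax 0.0143 topmean [ 0.5421 -0.3107] rect 523.5 -290.8 194.4 78.4 9.0 rgb [158. 133. 104.]
px [435. 194.] 233 zmax 0.0669 topmean [ 0.5824 -0.2765] rect 582.6 -276.7 23.1 27.2 0.5 rgb [100.  69.  46.]
px [422. 235.] 68 zmax 0.014 topmean [ 0.4872 -0.248 ] rect 490.0 -251.4 69.0 15.7 10.5 rgb [152. 130. 100.]
px [444. 258.] 808 zmax 0.0314 topmean [ 0.4338 -0.296 ] rect 433.4 -296.6 79.2 52.4 8.5 rgb [177. 176. 154.]
px [460. 274.] 84 zmax 0.0142 topmean [ 0.3965 -0.3354] rect 395.0 -335.2 35.9 66.0 49.3 rgb [160. 138. 112.]
```

The bar and stamp are both in their bays. Next is the dropper.

```bash
python3 -m handwheel '[[[0.05,0.03,1,0],[0,0,1,0],[0,0,1,0],[0,0,1,0],[0,0,0.5,0],[0,0,0,0],[0,0,0,0]]]' 
python3 go.py 0.6005 -0.113 0.032 8.8
python3 -m handwheel '[[[0,0,0,0],[0,0,0,0],[0,0,0,0],[0,0,0,0],[0,0,0,0],[0,0,0,0],[0,0,0,0]]]' 15 30
python3 -m handwheel '[[[0,0,-1,0],[0,0,-1,0],[0,0,-1,0],[0,0,-1,0],[0,0,0,0],[0,0,0,0]]]'
python3 go.py 0.5197 -0.286 0.132 8.8
```

```text
t: 23.38
tcp_pos: [0.6014, -0.1124, 0.0324]
tool_rot: [0.997, 0.076, 0.001, 0.0]
force: [0.3, -0.2, -0.5]
finger_gap: 0.818
gripper_force: 0.0
t 23.38 tcp [ 0.6014 -0.1124  0.0324] phi 8.68 tilt [ 0.0016 -0.0006] q6 1.05 gap 69.8 gf 0.0 F [ 0.3 -0.2 -0.5]
turn units -0.02 | after turn: xyz units -0.04 0.02 0.02
t: 24.25
tcp_pos: [0.6012, -0.1123, 0.0324]
tool_rot: [0.997, 0.076, 0.001, 0.0]
force: [-0.0, 0.8, 5.5]
finger_gap: 0.351
gripper_force: 29.7
t: 25.0
tcp_pos: [0.5999, -0.1117, 0.1305]
tool_rot: [0.997, 0.076, -0.001, -0.0]
force: [-1.1, 0.1, -0.2]
finger_gap: 0.35
gripper_force: 29.8
t 25.0 tcp [ 0.5999 -0.1117  0.1305] phi 8.69 tilt [-0.0018  0.0007] q6 1.05 gap 29.9 gf 29.8 F [-1.1  0.1 -0.2]
turn units -0.02 | after turn: xyz units -4.24 6.4 -0.06
```

```bash
python3 -m handwheel '[[[-0.6,0.91,0,0],[-0.6,0.91,0,0],[-0.6,0.91,0,0],[-0.6,0.91,0,0],[-0.6,0.91,0,0],[-0.6,0.91,0,0],[-0.6,0.91,0,0],[0,0,0,0],[0,0,0,0],[0,0,0,0]]]' 
python3 go.py 0.5197 -0.286 0.038 8.8
```

```text
t: 26.25
tcp_pos: [0.521, -0.2841, 0.131]
tool_rot: [0.997, 0.076, -0.0, -0.001]
force: [-0.6, -0.8, -0.7]
finger_gap: 0.344
gripper_force: 29.8
t 26.25 tcp [ 0.521  -0.2841  0.131 ] phi 8.75 tilt [-0.0008  0.001 ] q6 0.73 gap 29.4 gf 29.8 F [-0.6 -0.8 -0.7]
turn units -0.01 | after turn: xyz units -0.06 0.07 3.72
```

```bash
python3 -m handwheel '[[[-0.06,0.05,1,0],[0,0,1,0],[0,0,1,0],[0,0,0.5,0],[0,0,0.24,0],[0,0,0,0],[0,0,0,0]]]'
python3 go.py 0.5197 -0.286 0.038 8.8
python3 -m handwheel '[[[0,0,0,0],[0,0,0,0],[0,0,0,0]]]' 50
python3 -m handwheel '[[[0,0,-0.5,0],[0,0,-1,0],[0,0,-1,0],[0,0,-1,0],[0,0,-1,0],[0,0,-0.5,0],[0,0,0,0],[0,0,0,0]]]'
python3 go.py 0.604 0.1253 0.16 -30.5
```

```text
t: 27.12
tcp_pos: [0.5202, -0.2871, 0.0389]
tool_rot: [0.997, 0.076, 0.001, 0.001]
force: [-0.2, 0.7, -0.3]
finger_gap: 0.35
gripper_force: 29.8
t 27.12 tcp [ 0.5202 -0.2871  0.0389] phi 8.69 tilt [ 0.0013 -0.001 ] q6 0.73 gap 29.9 gf 29.8 F [-0.2  0.7 -0.3]
turn units -0.02 | after turn: xyz units -0.01 -0.05 0.04
t: 27.5
tcp_pos: [0.5197, -0.2869, 0.0383]
tool_rot: [0.997, 0.076, 0.0, 0.0]
force: [-0.9, 0.1, 0.0]
finger_gap: 0.588
gripper_force: 0.0
t: 28.5
tcp_pos: [0.5191, -0.2863, 0.1623]
tool_rot: [0.997, 0.076, -0.001, -0.001]
force: [-0.5, 0.1, 0.5]
finger_gap: 0.59
gripper_force: 0.0
t 28.5 tcp [ 0.5191 -0.2863  0.1623] phi 8.69 tilt [-0.0013  0.0011] q6 0.73 gap 50.4 gf 0.0 F [-0.5  0.1  0.5]
turn units 6.53 | after turn: xyz units -5.43 -15.91 0.09
```

```bash
python3 -m handwheel '[[[0,0,0,-1],[0,0,0,-1],[0,0,0,-1],[0,0,0,-1],[0,0,0,-1],[0,0,0,-1],[0,0,0,-1],[0,0,0,-1],[0,0,0,-0.45],[0,0,0,0]]]' 80
python3 go.py 0.6055 0.1255 0.16 59.3
```

```text
t: 29.75
tcp_pos: [0.5191, -0.2863, 0.1618]
tool_rot: [0.869, 0.495, -0.0, -0.001]
force: [0.5, -0.2, 0.0]
finger_gap: 0.934
gripper_force: 0.0
t 29.75 tcp [ 0.5191 -0.2863  0.1618] phi 59.36 tilt [-0.0019  0.0016] q6 -0.16 gap 79.7 gf 0.0 F [ 0.5 -0.2  0. ]
turn units 0.01 | after turn: xyz units 15.93 -5.44 0.07
```

```bash
python3 -m handwheel '[[[0.98,-0.34,0,0],[0.98,-0.34,0,0],[0.98,-0.34,0,0],[0.98,-0.34,0,0],[0.98,-0.34,0,0],[0.98,-0.34,0,0],[0.98,-0.34,0,0],[0.98,-0.34,0,0],[0.98,-0.34,0,0],[0.98,-0.34,0,0],[0.98,-0.34,0,0],[0.98,-0.34,0,0],[0.98,-0.34,0,0],[0.98,-0.34,0,0],[0.98,-0.34,0,0],[0.98,-0.34,0,0],[0.25,0,0,0],[0,0,0,0],[0,0,0,0],[0,0,0,0]]]'
python3 go.py 0.6055 0.1255 0.03 59.3
python3 - <<'E'
from m import *
shot('wrist','w5'); report('w5',(0.4,0.8,-0.0,0.4)); shot('top','t5'); report('t5',(0.35,0.7,-0.4,-0.2))
E
```

```text
t: 32.25
tcp_pos: [0.6053, 0.1243, 0.163]
tool_rot: [0.869, 0.495, -0.0, -0.0]
force: [-0.4, -0.3, -0.4]
finger_gap: 0.94
gripper_force: 0.0
t 32.25 tcp [0.6053 0.1243 0.163 ] phi 59.32 tilt [-0.0004 -0.0002] q6 0.56 gap 80.2 gf 0.0 F [-0.4 -0.3 -0.4]
turn units 0.0 | after turn: xyz units 0.05 -0.02 5.32
w5 table z -0.0005
px [106.  70.] 4051 zmax 0.0128 topmean [0.4958 0.3155] rect 498.8 313.0 86.5 168.7 79.5 rgb [152. 116.  80.]
px [314. 195.] 3689 zmax 0.0726 topmean [0.6076 0.1269] rect 606.7 125.4 56.9 42.3 57.7 rgb [147. 135. 121.]
px [212. 265.] 2680 zmax 0.1986 topmean [0.5712 0.1507] rect 571.2 147.9 14.0 22.6 7.5 rgb [68. 57. 46.]
px [409. 275.] 1416 zmax 0.1997 topmean [0.6451 0.1069] rect 642.6 105.6 22.9 14.5 21.2 rgb [50. 45. 39.]
px [266. 318.] 2718 zmax 0.0341 topmean [0.4804 0.0227] rect 479.0 24.5 74.5 48.9 0.2 rgb [180. 175. 161.]
t5 table z 0.0014
px [432. 208.] 437 zmax 0.0144 topmean [ 0.5517 -0.2746] rect 543.7 -281.1 151.5 91.1 9.0 rgb [146. 122.  94.]
px [435. 194.] 234 zmax 0.0664 topmean [ 0.582  -0.2765] rect 581.7 -276.8 26.5 26.8 25.8 rgb [93. 64. 43.]
px [440. 221.] 215 zmax 0.098 topmean [ 0.5183 -0.2865] rect 518.9 -286.6 9.8 11.0 39.2 rgb [81. 74. 65.]
px [447. 263.] 279 zmax 0.0148 topmean [ 0.4219 -0.3051] rect 438.4 -297.6 123.0 91.0 9.5 rgb [149. 129. 105.]
px [444. 258.] 810 zmax 0.0313 topmean [ 0.434  -0.2962] rect 433.2 -296.2 79.0 51.5 9.0 rgb [168. 166. 145.]
```

View pics/w5.png

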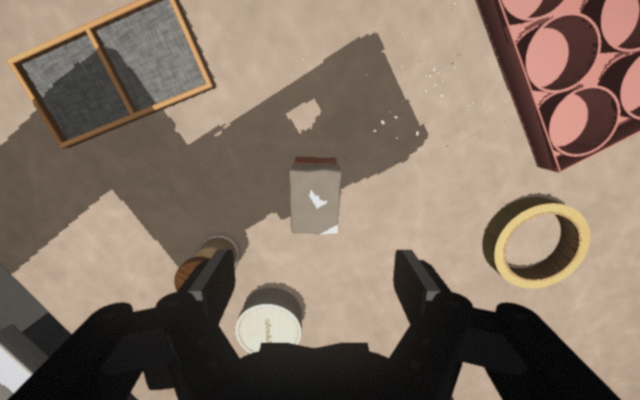

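The wrist view shows the block at (314,195), square to the fingers; the dropper is in its bay. Descending.

```bash
python3 -m handwheel '[[[0.06,0,1,0],[0,0,1,0],[0,0,1,0],[0,0,1,0],[0,0,1,0],[0,0,0.3,0],[0,0,0,0],[0,0,0,0]]]' 
python3 -m handwheel '[[[0,0,0,0],[0,0,0,0],[0,0,0,0],[0,0,0,0],[0,0,0,0],[0,0,0,0],[0,0,0,0]]]' 30 40
python3 go.py 0.6055 0.1255 0.03 59.3
python3 -m handwheel '[[[0,0,-1,0],[0,0,-1,0],[0,0,-1,0],[0,0,0,-1],[0,0,0,-1],[0,0,0,-1],[0,0,0,-0.4],[0,0,0,0]]]'
python3 go.py 0.5378 0.3058 0.1 79.4
```

```text
t: 33.35
tcp_pos: [0.607, 0.1265, 0.0316]
tool_rot: [0.869, 0.495, 0.001, 0.0]
force: [0.3, -0.1, 0.3]
finger_gap: 0.938
gripper_force: 0.0
t: 34.22
tcp_pos: [0.6067, 0.1266, 0.0314]
tool_rot: [0.869, 0.495, 0.001, 0.0]
force: [-0.3, -0.1, 5.6]
finger_gap: 0.514
gripper_force: 40.9
t 34.23 tcp [0.6067 0.1266 0.0314] phi 59.39 tilt [0.0012 0.0001] q6 0.56 gap 43.9 gf 40.9 F [-0.3 -0.1  5.6]
turn units 0.01 | after turn: xyz units -0.06 -0.02 0.06
t: 35.22
tcp_pos: [0.6056, 0.1265, 0.105]
tool_rot: [0.767, 0.641, -0.001, -0.0]
force: [-0.5, -0.3, -0.8]
finger_gap: 0.512
gripper_force: 40.9
t 35.23 tcp [0.6056 0.1265 0.105 ] phi 79.76 tilt [-0.0013 -0.0001] q6 0.2 gap 43.7 gf 40.9 F [-0.5 -0.3 -0.8]
turn units 0.06 | after turn: xyz units 6.55 -3.99 0.2
```

```bash
python3 -m handwheel '[[[0.935,-0.57,0,0],[0.935,-0.57,0,0],[0.935,-0.57,0,0],[0.935,-0.57,0,0],[0.935,-0.57,0,0],[0.935,-0.57,0,0],[0.935,-0.57,0,0],[0,0,0,0],[0,0,0,0],[0,0,0,0]]]'
python3 go.py 0.5378 0.3058 0.037 79.4
```

```text
t: 36.48
tcp_pos: [0.5374, 0.3043, 0.1054]
tool_rot: [0.768, 0.641, -0.0, 0.0]
force: [0.1, -0.4, -1.3]
finger_gap: 0.509
gripper_force: 40.9
t 36.48 tcp [0.5374 0.3043 0.1054] phi 79.71 tilt [-0.0001 -0.0003] q6 0.51 gap 43.4 gf 40.9 F [ 0.1 -0.4 -1.3]
turn units 0.05 | after turn: xyz units 0.06 0.0 2.74
```

```bash
python3 -m handwheel '[[[0.05,0,1,0],[0,0,1,0],[0,0,0.5,0],[0,0,0.24,0],[0,0,0,0],[0,0,0,0]]]'
python3 go.py 0.5378 0.3058 0.037 79.4
python3 -m handwheel '[[[0,0,0,0],[0,0,0,0],[0,0,0,0]]]' 62
python3 -m handwheel '[[[0,0,-0.5,0],[0,0,-1,0],[0,0,-1,0],[0,0,-1,0],[0,0,-1,0],[0,0,0,0],[0,0,0,0]]]'
python3 go.py 0.4755 0.1128 0.14 79.4
python3 - <<'E'
from m import *
shot('top','t6'); report('t6',(0.35,0.7,0,0.45)); shot('scene','s6'); report('s6',(0.35,0.7,0,0.45))
E
```

```text
t: 37.22
tcp_pos: [0.5379, 0.3067, 0.0379]
tool_rot: [0.767, 0.641, 0.001, 0.0]
force: [-0.1, 0.7, -1.0]
finger_gap: 0.509
gripper_force: 40.9
t 37.23 tcp [0.5379 0.3067 0.0379] phi 79.79 tilt [0.0016 0.0006] q6 0.52 gap 43.4 gf 40.9 F [-0.1  0.7 -1. ]
turn units 0.06 | after turn: xyz units -0.04 0.0 0.03
t: 37.6
tcp_pos: [0.5374, 0.3066, 0.0375]
tool_rot: [0.767, 0.641, 0.0, 0.0]
force: [0.9, -0.0, 0.2]
finger_gap: 0.724
gripper_force: 0.0
t: 38.48
tcp_pos: [0.5367, 0.3063, 0.1492]
tool_rot: [0.767, 0.641, -0.0, -0.0]
force: [-0.3, 0.2, -0.7]
finger_gap: 0.724
gripper_force: 0.0
t 38.48 tcp [0.5367 0.3063 0.1492] phi 79.79 tilt [-0.0008 -0.0003] q6 0.52 gap 61.9 gf 0.0 F [-0.3  0.2 -0.7]
turn units 0.07 | after turn: xyz units -8.06 -0.98 0.37
t6 table z 0.0012
px [185. 224.] 1108 zmax 0.1636 topmean [0.5327 0.2987] rect 534.6 300.7 10.0 87.9 80.5 rgb [98. 87. 75.]
px [308. 241.] 576 zmax 0.0365 topmean [0.477  0.0216] rect 477.3 24.8 49.0 72.2 89.5 rgb [172. 174. 179.]
px [268. 242.] 379 zmax 0.0736 topmean [0.4734 0.113 ] rect 473.4 113.5 44.6 43.3 63.9 rgb [148. 104.  68.]
px [310. 289.] 201 zmax 0.028 topmean [0.3645 0.0161] rect 367.6 18.8 35.1 34.9 89.5 rgb [46. 43. 41.]
s6 table z 0.0012
px [347. 225.] 558 zmax 0.0349 topmean [0.4767 0.022 ] rect 477.0 24.3 48.4 75.7 89.9 rgb [208. 201. 190.]
px [229. 235.] 157 zmax 0.1951 topmean [0.5702 0.3055] rect 570.4 305.1 14.1 8.3 78.6 rgb [24. 22. 22.]
px [326. 244.] 611 zmax 0.0716 topmean [0.473  0.1136] rect 474.3 112.6 44.1 46.1 79.9 rgb [188. 139.  81.]
px [387. 246.] 191 zmax 0.0269 topmean [0.3646 0.017 ] rect 367.5 19.8 38.8 34.8 89.7 rgb [28. 25. 25.]
px [252. 292.] 1707 zmax 0.1645 topmean [0.4979 0.3194] rect 496.1 318.3 22.0 10.0 46.6 rgb [148. 117.  90.]
```

```bash
python3 -m handwheel '[[[-0.895,-0.11,0,0],[-0.895,-0.11,0,0],[-0.895,-0.11,0,0],[-0.895,-0.11,0,0],[-0.895,-0.11,0,0],[-0.895,-0.11,0,0],[-0.895,-0.11,0,0],[-0.895,-0.11,0,0],[-0.895,-0.11,0,0],[0,0,0,0],[0,0,0,0],[0,0,0,0]]]' 80
python3 go.py 0.475 0.113 0.03 79.4
python3 - <<'E'
from m import *
shot('wrist','w7'); report('w7',(0.35,0.7,0,0.45)); shot('top','t7'); report('t7',(0.35,0.7,0.2,0.45))
E
```

```text
t: 40.08
tcp_pos: [0.4774, 0.1132, 0.1495]
tool_rot: [0.767, 0.642, 0.0, 0.0]
force: [0.5, -0.5, -0.7]
finger_gap: 0.939
gripper_force: 0.0
t 40.08 tcp [0.4774 0.1132 0.1495] phi 79.83 tilt [0.0003 0.0002] q6 0.18 gap 80.2 gf 0.0 F [ 0.5 -0.5 -0.7]
turn units 0.07 | after turn: xyz units -0.03 -0.09 4.78
w7 table z -0.0006
px [298.   3.] 1552 zmax 0.013 topmean [0.4934 0.272 ] rect 491.4 272.8 5.5 166.3 79.6 rgb [160. 122.  84.]
px [311. 202.] 3200 zmax 0.071 topmean [0.4754 0.1133] rect 475.2 112.2 45.9 45.9 78.6 rgb [102.  72.  50.]
px [330. 277.] 3193 zmax 0.0343 topmean [0.4786 0.0227] rect 478.4 24.5 48.9 74.0 90.0 rgb [190. 185. 171.]
px [216. 285.] 2845 zmax 0.1981 topmean [0.4381 0.1284] rect 433.5 125.3 17.6 12.7 79.9 rgb [46. 41. 36.]
px [415. 283.] 2412 zmax 0.1983 topmean [0.5204 0.1136] rect 523.2 108.7 18.6 12.2 80.9 rgb [45. 41. 37.]
t7 table z 0.0013
px [182. 217.] 662 zmax 0.0782 topmean [0.537  0.3062] rect 537.0 305.5 56.8 42.0 78.8 rgb [152. 150. 146.]
px [198. 203.] 97 zmax 0.015 topmean [0.5702 0.2852] rect 572.9 290.3 80.6 30.0 58.4 rgb [139. 117.  91.]
px [169. 260.] 85 zmax 0.0151 topmean [0.434  0.3524] rect 433.5 353.1 71.9 34.4 37.6 rgb [136. 117.  90.]
```

View pics/w7.png

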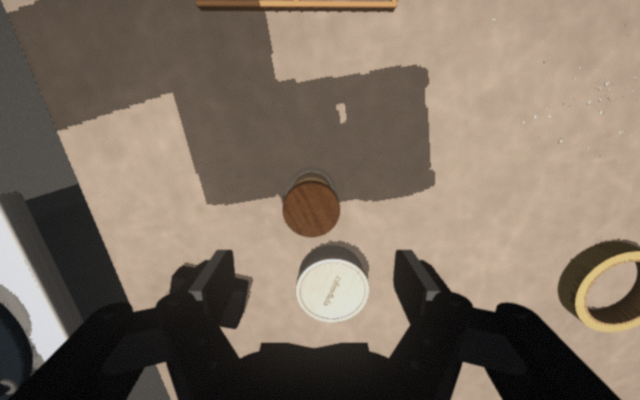

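The jar is at (311,207), centred between the fingers, with the tin clear at (333,290). The block stands in the far bay. I descend on the jar.

```bash
python3 -m handwheel '[[[-0.03,-0.1,1,0.05],[0,0,1,0],[0,0,1,0],[0,0,1,0],[0,0,1,0],[0,0,0.1,0],[0,0,0,0],[0,0,0,0]]]' 
python3 -m handwheel '[[[0,0,0,0],[0,0,0,0],[0,0,0,0],[0,0,0,0],[0,0,0,0],[0,0,0,0],[0,0,0,0]]]' 35 35
python3 go.py 0.475 0.113 0.022 79.4
python3 -m handwheel '[[[0,0,-1,0],[0,0,-1,0],[0,0,-1,0],[0,0,0,0],[0,0,0,0]]]'
python3 go.py 0.4582 0.3205 0.1 79.4
```

```text
t: 41.18
tcp_pos: [0.4753, 0.1125, 0.023]
tool_rot: [0.769, 0.639, 0.001, 0.001]
force: [-0.4, 0.0, -0.2]
finger_gap: 0.937
gripper_force: 0.0
t: 42.05
tcp_pos: [0.4749, 0.1124, 0.0228]
tool_rot: [0.769, 0.639, 0.0, 0.0]
force: [-0.0, -0.3, 6.0]
finger_gap: 0.527
gripper_force: 35.1
t 42.05 tcp [0.4749 0.1124 0.0228] phi 79.48 tilt [0.0012 0.0001] q6 0.19 gap 45.0 gf 35.1 F [-0.  -0.3  6. ]
turn units 0.01 | after turn: xyz units 0.02 -0.0 0.03
t: 42.68
tcp_pos: [0.474, 0.1124, 0.0966]
tool_rot: [0.769, 0.639, -0.0, -0.0]
force: [0.1, -0.4, -1.2]
finger_gap: 0.528
gripper_force: 36.2
t 42.67 tcp [0.474  0.1124 0.0966] phi 79.49 tilt [-0.0009  0.    ] q6 0.19 gap 45.1 gf 36.2 F [ 0.1 -0.4 -1.2]
turn units 0.01 | after turn: xyz units 8.07 -2.15 -0.14
```

```bash
python3 -m handwheel '[[[0.9,-0.24,0,0],[0.9,-0.24,0,0],[0.9,-0.24,0,0],[0.9,-0.24,0,0],[0.9,-0.24,0,0],[0.9,-0.24,0,0],[0.9,-0.24,0,0],[0.9,-0.24,0,0],[0.9,-0.24,0,0],[0,0,0,0],[0,0,0,0],[0,0,0,0]]]'
python3 go.py 0.4582 0.3205 0.0285 79.4
```

```text
t: 44.18
tcp_pos: [0.4581, 0.3203, 0.0966]
tool_rot: [0.769, 0.639, -0.001, -0.0]
force: [-0.9, -0.2, -1.6]
finger_gap: 0.533
gripper_force: 36.2
t 44.17 tcp [0.4581 0.3203 0.0966] phi 79.44 tilt [-0.0013 -0.0007] q6 0.59 gap 45.5 gf 36.2 F [-0.9 -0.2 -1.6]
turn units 0.01 | after turn: xyz units 0.01 0.0 2.72
```

```bash
python3 -m handwheel '[[[0,0,1,0],[0,0,1,0],[0,0,0.5,0],[0,0,0.22,0],[0,0,0,0],[0,0,0,0]]]'
python3 go.py 0.4582 0.3205 0.0285 79.4
python3 -m handwheel '[[[0,0,0,0],[0,0,0,0],[0,0,0,0]]]' 62
python3 -m handwheel '[[[0,0,-0.5,0],[0,0,-1,0],[0,0,-1,0],[0,0,-1,0],[0,0,-1,0],[-1,0,-1,0],[-1,0,-1,0],[-1,0,0,0],[-1,0,0,0],[-1,0,0,0],[-1,0,0,0],[0,0,0,0],[0,0,0,0]]]'
python3 - <<'E'
from m import *
im=shot('top','t8')[0]; report('t8',(0.35,0.8,-0.4,0.45)); shot('scene','s8'); report('s8',(0.35,0.8,-0.4,0.45)); print(sense()['t'])
E
```

```text
t: 44.92
tcp_pos: [0.459, 0.3215, 0.0298]
tool_rot: [0.769, 0.639, 0.001, 0.0]
force: [0.2, 0.3, -1.0]
finger_gap: 0.531
gripper_force: 36.2
t 44.92 tcp [0.459  0.3215 0.0298] phi 79.49 tilt [0.0014 0.0006] q6 0.6 gap 45.3 gf 36.2 F [ 0.2  0.3 -1. ]
turn units 0.01 | after turn: xyz units -0.05 -0.02 0.05
t: 45.3
tcp_pos: [0.4586, 0.3214, 0.0294]
tool_rot: [0.769, 0.639, 0.0, 0.0]
force: [0.5, -0.0, -0.4]
finger_gap: 0.724
gripper_force: 0.0
t: 46.92
tcp_pos: [0.4315, 0.1742, 0.1921]
tool_rot: [0.769, 0.639, 0.001, 0.0]
force: [-1.0, -0.9, -0.4]
finger_gap: 0.724
gripper_force: 0.0
t8 table z 0.001
px [159. 127.] 1459 zmax 0.0612 topmean [0.7485 0.3711] rect 748.8 370.9 64.0 99.6 23.8 rgb [137. 139. 118.]
px [337. 123.] 423 zmax 0.0272 topmean [ 0.7595 -0.0498] rect 763.9 -50.1 72.0 95.9 0.1 rgb [150. 138. 102.]
px [438. 230.] 736 zmax 0.0151 topmean [ 0.5022 -0.2879] rect 498.0 -288.1 243.8 91.2 9.0 rgb [136. 115.  90.]
px [435. 194.] 232 zmax 0.0676 topmean [ 0.5824 -0.276 ] rect 581.9 -275.2 25.2 25.6 85.8 rgb [85. 58. 39.]
px [184. 224.] 1179 zmax 0.0779 topmean [0.5187 0.3107] r
[... 677 characters left out ...]
280.9 87.7 21.4 8.4 rgb [166. 139. 100.]
px [276. 166.] 379 zmax 0.0267 topmean [ 0.7595 -0.0481] rect 762.7 -52.4 100.4 73.0 89.4 rgb [168. 143.  90.]
px [414. 210.] 338 zmax 0.0272 topmean [ 0.3707 -0.126 ] rect 365.7 -128.1 57.4 54.6 29.2 rgb [ 28.  81. 185.]
px [354. 226.] 394 zmax 0.0355 topmean [0.4594 0.0126] rect 442.4 81.6 39.0 226.5 13.9 rgb [182. 172. 157.]
px [156. 259.] 1756 zmax 0.0602 topmean [0.747  0.3726] rect 748.7 370.6 64.1 102.7 23.5 rgb [162. 162. 131.]
px [389. 244.] 250 zmax 0.0268 topmean [0.3641 0.0089] rect 359.5 5.8 52.4 40.4 67.0 rgb [28. 25. 24.]
px [258. 299.] 2304 zmax 0.0764 topmean [0.5015 0.3131] rect 497.1 312.9 56.9 124.6 79.8 rgb [177. 141. 104.]
47.025
```

View pics/s8.png

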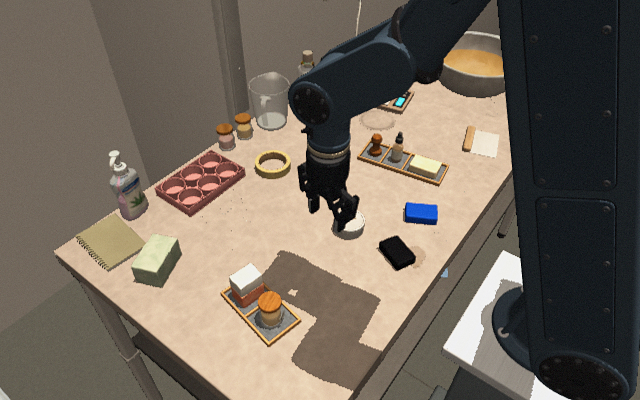

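All five pieces stand in their bays: stamp (377,145), dropper (398,150), bar (428,167), block (247,285) and jar (270,308). The tin (0.477,0.013) and the tape are unmoved, and the gripper is clear.

```bash
python3 -m handwheel '[[[0,0,0,0],[0,0,0,0],[0,0,0,0],[0,0,0,0]]]' >/dev/null; python3 -c "
from station import sign_off; print(sign_off())"
```

```text
the job is handed in; nothing more can be done
None
```

Both kits are made up and the job was handed in at about 48 s of the 125 s; the last pictures show all five pieces upright in their bays and the tin and tape unmoved, though the hand-in returned no verdict.

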